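# Load a specimen jar and stack the tote over it the right way round

### The arm

A 6-joint arm with a two-finger parallel gripper is mounted at the origin on the work surface. World frame = base frame: x ahead of the robot, y to its left, z up, the work surface at z = 0. Lengths are in m, angles in degrees, forces in N, time in s.
With the tool pointing down it reaches from about 0.275 to 0.85 m from the base axis. Payload 5.2 kg.
Tool frame: the origin (TCP) lies between the finger pads; the fingertips stand r.tip_extent ahead of it and the grasp point (between the pads) lies 3 mm ahead of it (r.tip_extent is the distance from the TCP to the fingertips, in m); z points along the fingers, y is the line along which they close (so a half turn about z gives the same grasp; the last joint's range is limited). The gripper opens to 85 mm and grips with 20 to 120 N. Pads are 22 mm wide; open, the fingers measure 114 mm over their backs; the gripper's body (76 mm by 85 mm) begins 54 mm behind the grasp point. The pads swing forward as they close: fully open they stand 13 mm farther back than shut.
Start: joints at [58.396, 14.817, 87.949, -0, 77.235, -11.62], TCP at [0.188, 0.517, 0.253] pointing down, gripper open.
Joint ranges: [-179.93, 179.93], [-52.35, 119.4], [10.71, 147.94], [-69.91, 249.91], [12.55, 155.21], [-178.61, 178.61]. Speed limits (degrees/s): [147.25, 147.25, 180, 180, 180, 180].

### API

Orientations are given as [roll, pitch, yaw] about the fixed x, y, z axes, in that order (R = Rz(yaw) Ry(pitch) Rx(roll)).
In Python, from rig import r, imaging gives the robot as it stands (r), with the cameras (imaging).
- The arm moves only by the tool pendant, called after ">>>" as name(argument=value, ...) on one line, values as JSON. Schema: {"type":"object","properties":{"deltas":{"type":"array","items":{"type":"number"},"minItems":5,"maxItems":60},"grip_force":{"type":"number"},"only":{"type":"string"},"quiet":{"type":"boolean"},"lines":{"type":"string"}},"required":["deltas"],"additionalProperties":false}. deltas is one flat list of numbers that holds 1 to 12 rows one after another, with no inner brackets; each row has 5 numbers: the finger opening in m, then dx, dy, dz in shares of the most that a row can go, 1 being 62.5 mm, then a turn about the tool's z in a scale on which 1.0 is 180 degrees; each row shifts and turns the commanded pose from where the row before left it, along the tool's axes as they then stand; what a row does not reach is not made up. A row lasts 1/8 s, in which the tool goes at most 0.0625 m and 10.7 degrees, less where a joint would pass 70% of its speed; a pose out of reach is approached as far as the arm can. The fingers move at their own pace and stop on an object; grip_force is the grip in N (left out, the last holds). Time passes only in rows, so rows that do not move let the fingers close. The tool returns the time, the measured TCP pose, the force, the opening and the grip force at its end. only (a regular expression) keeps the lines of the reply that match it, lines (a string "A,B") keeps lines A to B, and quiet returns only ok. Input that does not fit is refused with a message, and nothing moves.
- r.observe(): the state, without advancing time (a new reading comes with each control period).
- imaging.grab_frame(name): name is "scene" or "top" or "wrist"; returns a dict with "pixels" (420x560x3 uint8, red, green, blue), "fx", "fy", "cx", "cy" (pixels), "R" (3x3) and "t" (3): a world point X has camera coordinates R X + t. Camera axes: x right, y down, z forward; pixel columns grow to the right and rows downward; lengths in m; the calibration is good to about 2 mm. A picture is of the moment at which its call begins. There is no depth.
- r.sign_off(): hands the job in; it is judged then, once.
The state is a dict: "clock": time; "joint_positions": joint angles; "qd": joint speeds; "joint_torque": joint torques, N m; "eef_pos": TCP position; "orientation": TCP orientation; "ft_force": force on the tool from outside, world axes, zero at the start; "wrist_torque": the same for the moment, N m; "finger_gap": finger opening in m; "grip_force": force on a finger pad.
Only numpy, scipy, OpenCV 4.12 (cv2) and the standard library are available. Lean on these libraries where they do the work, as an engineer would, in place of code of your own. Each camera call takes 0.05 s, during which the arm holds its last target. There are 200 camera calls.

### The job

Stand the green-capped specimen jar upright on the floor of the green tote, then set the blue tote on top of it. These totes nest if their yellow ends point the same way, which would crush the jar, so turn the blue one end for end and lower it gently until its feet sit down inside the green rim on the stacking ledges. Leave the green tote standing where it is and do not disturb the white-capped jar, the beaker or the paper roll.

Things in the scene. Friction and masses are not known exactly. Their poses are not given: they have to be found in the camera images.
- green_tote: Green plastic stack-nest tote, loose, open top, 192 x 64 x 80 mm (x, y, z), 0.25 kg. Origin: centre of underside; x along its length, z up. The -x end wall is yellow and points roughly at the robot at the start. Lower part (z 0-30) is narrower: outside 152 x 52, inside 146 x 46 mm. Upper part (z 30-80): inside 184 x 58 mm, side walls 3 mm. It may be left or right of the blue one.
- green_floor (a point): Centre of the green tote's inner floor, 3 mm above its underside; the flat floor is 146 x 46 mm, and the tote is open above it.
- green_ledge (a point): Top of the green tote's middle ledge at its plain end (x = 86, y = 0, z = 75 mm in the tote, 5 mm below the rim). Ledges reach 12 mm in from the end walls: this one (|y| under 11) at the plain end, two corner ones (|y| 15-29) at the yellow end, same height.
- green_mark (a point): Middle of the top edge of the green tote's yellow end wall: x = -94, y = 0, z = 80 mm in the tote.
- blue_tote: Blue tote, loose, empty, same shape, size, axes and yellow -x end as the green one, 0.2 to 0.33 kg; yellow end roughly towards the robot at the start. Grip it across its 64 mm width at mid-length, on the upper side walls (z 33-80). Stacked, yellow over plain end, its origin is 75 mm above the green one's with 3 mm play all round; yellow over yellow it drops in to 50 mm (nested).
- blue_foot (a point): Underside of the blue tote's middle foot at its yellow end (x = -82.5, y = 0, z = 0 in the tote; |y| under 11). The plain end has two corner feet (|y| 15-26). All feet reach out to |x| = 89 mm. The green tote is the same underneath.
- blue_mark (a point): Middle of the top edge of the blue tote's yellow end wall: x = -94, y = 0, z = 80 mm in the tote.
- green_cap_jar: Small closed amber glass jar with a green cap, loose, upright, 32 mm diameter, 58 mm tall, about 70 g. Origin at the centre of its underside, z up.
- white_cap_jar: The same jar with a white cap: a bystander standing near the green-capped one. Origin at the centre of its underside.
- beaker: Bystander: clear plastic beaker, 72 mm across the rim, 85 mm tall, at one side. Origin at the centre of its underside.
- paper_roll: Bystander: upright white paper roll, 90 mm diameter, 120 mm tall, at the other side. Origin at the centre of its underside.

How it is judged (in metres and radians):
On the way, in this order (a step that is already met when the one before it is completed fails the run):
1. the green-capped jar stands upright on the green tote's floor, let go, with the blue tote not yet over it (x of green_cap_jar in the frame of green_tote between -0.065 and 0.065 m and y of green_cap_jar in the frame of green_tote between -0.015 and 0.015 m and z of green_cap_jar in the frame of green_tote between -0.001 and 0.008 m and angle between green_cap_jar's own z axis and vertical below 0.1 rad and contact force between the fingers and green_cap_jar below 0.1 N and horizontal distance between blue_tote and green_tote above 0.05 m), for 0.2 s.
2. the blue tote sits on the green one, yellow ends opposite, feet on the ledges inside the rim (x of blue_mark in the frame of green_tote above 0.085 m and z of blue_tote in the frame of green_tote between 0.072 and 0.078 m and horizontal distance between blue_tote and green_tote below 0.007 m and angle between the x axis of blue_tote and the x axis of green_tote, either way round below 0.1 rad and angle between the z axis of blue_tote and the z axis of green_tote, either way round below 0.03 rad), for 0.2 s.
At the end, for the whole second after the job is handed in: Green-capped jar upright (0.1 rad) on the green tote's floor; blue tote on the green one, yellow ends opposite, origin 72-78 mm above and within 7 mm of its centre, yaw within 0.1 and tilt 0.03 rad; green tote flat on the table within 50 mm of its start; all at rest (all of step 2 and x of green_cap_jar in the frame of green_tote between -0.065 and 0.065 m and y of green_cap_jar in the frame of green_tote between -0.015 and 0.015 m and z of green_cap_jar in the frame of green_tote between -0.001 and 0.008 m and angle between green_cap_jar's own z axis and vertical below 0.1 rad and angle between green_tote's own z axis and vertical below 0.03 rad and height (world z) of green_tote below 0.004 m and distance of green_tote from where it was at the start of the episode below 0.05 m and linear speed of each of blue_tote, green_tote, green_cap_jar below 0.02 m/s); the robot touches nothing.
It fails at once if a bystander is shifted by more than 25 mm or tipped (distance of any of white_cap_jar, beaker, paper_roll from where it was at the start of the episode above 0.025 m or angle between any of white_cap_jar, beaker, paper_roll's own z axis and vertical above 0.3 rad).
It fails at once if the blue tote is dropped or rammed onto the green one (over 60 N) (contact force between blue_tote and green_tote above 60 N).
It fails at once if the blue tote presses on the jar (contact force between blue_tote and green_cap_jar above 5 N).
It also fails if it takes over 59 s, if anything falls off the work surface, if the arm or the gripper's body presses on something with over 40 N, if the wrist force passes 120 N, or if a joint passes its speed limit or range.

## Working session

There is one attempt and no reset: what is moved stays moved. The work goes in short steps, Python scripts to look and compute and a tool call to move; the robot and the scene stay as the last step left them, time stands still between calls to the robot, and variables do not carry over. Pictures are saved under pics/ and viewed, at most 10 in all, crops included, and the job is handed in when it is done.

```bash
ls; mkdir -p pics; cat > h.py <<'E'
import numpy as np, cv2
from rig import r, imaging
def grab(n):
    f=imaging.grab_frame(n); f['R']=np.array(f['R']); f['t']=np.array(f['t']); f['px']=np.array(f['pixels'],dtype=np.uint8)
    f['hsv']=cv2.cvtColor(f['px'],cv2.COLOR_RGB2HSV); return f
def save(f,name): cv2.imwrite('pics/'+name,cv2.cvtColor(f['px'],cv2.COLOR_RGB2BGR))
def ray(f,u,v,z):
    d=f['R'].T@np.array([(u-f['cx'])/f['fx'],(v-f['cy'])/f['fy'],1]); c=-f['R'].T@f['t']
    return c+d*(z-c[2])/d[2]
def proj(f,X):
    p=f['R']@np.array(X)+f['t']; return f['fx']*p[0]/p[2]+f['cx'],f['fy']*p[1]/p[2]+f['cy']
E
python3 - <<'E'
from h import *
print(r.observe(),r.tip_extent)
for n in('top','scene'):
    f=grab(n);save(f,n+'0.png');print(n,f['fx'],f['cx'],-f['R'].T@f['t'],f['R'])
    np.savez(n+'0.npz',**{k:f[k] for k in('px','hsv','fx','fy','cx','cy','R','t')})
E
```

```text
pics
rig.py
{'clock': 0.0, 'joint_positions': array([ 5.83963796e+01,  1.48609754e+01,  8.80110455e+01,  9.95595239e-04,
        7.72362556e+01, -1.16198019e+01]), 'qd': array([-0.0633854 ,  0.00622048,  0.00352836, -0.071595  , -0.10331061,
       -0.04182534]), 'joint_torque': array([ 2.00934279e-03, -4.46017063e+01, -2.90581083e+01,  1.90208411e-04,
        1.12740335e-02, -3.34109325e-05]), 'eef_pos': array([0.18767534, 0.51646382, 0.25245878]), 'orientation': array([-1.79894138e+02, -2.27593199e-02,  1.60015940e+02]), 'ft_force': array([0.28767675, 0.56145381, 0.23065124]), 'wrist_torque': array([-0.00068395,  0.00746516, -0.00641517]), 'grip_force': 0.0, 'finger_gap': 0.0850655650358605} 0.022
top 380.08230460300575 282.669642135489 [ 3.36432059e-01 -3.51340859e-04  1.06067222e+00] [[ 1.32339649e-02 -9.99908865e-01  2.66897047e-03]
 [-9.75665717e-01 -1.34972535e-02 -2.18847510e-01]
 [ 2.18863589e-01  2.92197273e-04 -9.75755422e-01]]
scene 493.30079938035476 274.26886566851243 [1.24625619 0.12354528 0.97150331] [[-0.17239897  0.98494659 -0.01260174]
 [ 0.78919193  0.13045701 -0.60013088]
 [-0.58945288 -0.11340714 -0.79980255]]
```

View pics/top0.png

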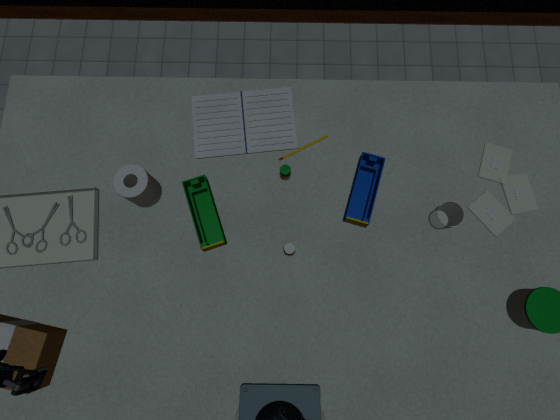

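View pics/scene0.png

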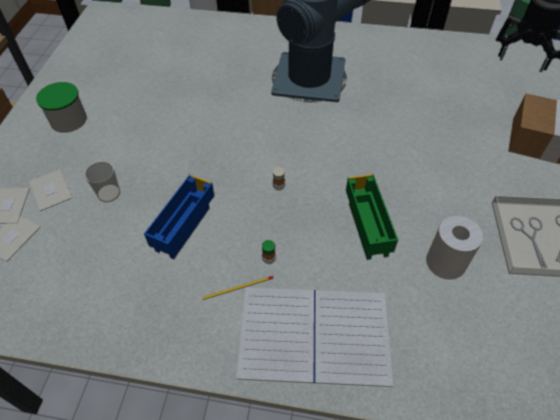

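```bash
python3 - <<'E'
import numpy as np,cv2
f=dict(np.load('top0.npz'));p=cv2.cvtColor(f['px'],cv2.COLOR_RGB2BGR)
a=p[165:265,165:245];b=p[140:240,325:405];c=p[155:265,265:310]
im=[cv2.resize(x,None,fx=5,fy=5,interpolation=cv2.INTER_NEAREST) for x in(a,b)]
cv2.imwrite('pics/crop1.png',np.clip(np.hstack(im)*1.6,0,255).astype('uint8'))
E
```

```text
(no output)
```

View pics/crop1.png

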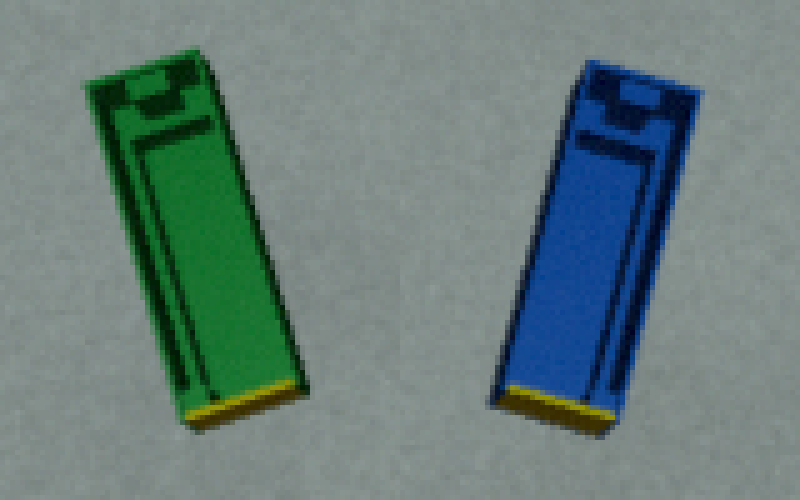

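```bash
cat > meas.py <<'E'
from h import *
def mask(f,lo,hi): return cv2.inRange(f['hsv'],np.array(lo),np.array(hi))
def tote(f,hue,vmin,smin=120,z=.08):
    m=mask(f,(hue[0],smin,vmin),(hue[1],255,255)); 
    n,l,s,c=cv2.connectedComponentsWithStats(m)
    k=[i for i in range(1,n) if 300<s[i,4]<6000]
    if not k: return None
    k=max(k,key=lambda i:s[i,4]); x,y,w,h=s[k,:4]
    Y=mask(f,(20,120,vmin),(34,255,255)); B=np.zeros_like(Y); B[max(y-12,0):y+h+12,max(x-12,0):x+w+12]=1
    M=(l==k).astype('uint8')|((m>0)&(B>0)).astype('uint8')|((Y>0)&(B>0)).astype('uint8')
    v,u=np.nonzero(M); P=np.array([ray(f,a+0.,b+0.,z)[:2] for a,b in zip(u,v)])
    (cx,cy),(w,h),ang=cv2.minAreaRect((P*1000).astype('float32'))
    v,u=np.nonzero(Y&(B*255)); yc=np.mean([ray(f,a,b,z)[:2] for a,b in zip(u,v)],axis=0)*1000
    if w<h: ang+=90
    d=np.array([np.cos(np.radians(ang)),np.sin(np.radians(ang))])
    if d@(np.array([cx,cy])-yc)<0: ang+=180
    return dict(c=(round(cx,1),round(cy,1)),size=(round(w,1),round(h,1)),yaw=round((ang+180)%360-180,2),yel=yc.round(1),n=len(u))
E
python3 - <<'E'
from meas import *
for n in('top','scene'):
    f=dict(np.load(n+'0.npz'))
    for v in (60,80,95,110):
        print(n,v,'G',tote(f,(50,80),v)); print(n,v,'B',tote(f,(100,125),v))
    m=mask(f,(50,100,70),(80,255,255));k,l,s,c=cv2.connectedComponentsWithStats(m)
    for i in range(1,k):
        if 20<s[i,4]<300: print('g',s[i],c[i],ray(f,*c[i],.058))
    m=mask(f,(0,0,165),(180,60,255));k,l,s,c=cv2.connectedComponentsWithStats(m)
    for i in range(1,k):
        if 20<s[i,4]<1500: print('w',s[i],c[i],ray(f,*c[i],.058))
    print(f['hsv'][ (200 if n=='top' else 215),195:225:3] if n=='top' else '')
E
```

```text
top 60 G {'c': (301.5, -652.2), 'size': (81.7, 111.3), 'yaw': 171.7, 'yel': np.float64(nan), 'n': 0}
top 60 B {'c': (609.9, -220.4), 'size': (63.9, 191.6), 'yaw': -15.76, 'yel': array([ 519.5, -195. ]), 'n': 33}
top 80 G None
top 80 B {'c': (610.1, -220.8), 'size': (62.8, 190.0), 'yaw': -15.97, 'yel': array([ 519.9, -195.6]), 'n': 23}
top 95 G None
top 95 B None
top 110 G None
top 110 B None
g [280 165  11   9  59] [285.15254237 169.28813559] [ 0.66353667 -0.00555788  0.058     ]
[[ 67 206  67]
 [ 68 212  71]
 [ 68 201  71]
 [ 70 219  70]
 [ 68 201  71]
 [ 68 198  72]
 [ 63 242  20]
 [ 79  23  89]
 [ 77  21  86]
 [ 85  18  87]]
scene 60 G {'c': (542.1, 211.0), 'size': (192.1, 62.5), 'yaw': 19.24, 'yel': array([466.5, 181.7]), 'n': 140}
scene 60 B {'c': (624.3, -221.0), 'size': (69.8, 214.3), 'yaw': -13.94, 'yel': array([ 533.7, -192.2]), 'n': 95}
scene 80 G {'c': (289.7, -667.5), 'size': (106.3, 107.7), 'yaw': 141.9, 'yel': np.float64(nan), 'n': 0}
scene 80 B {'c': (614.0, -219.0), 'size': (63.7, 192.3), 'yaw': -15.66, 'yel': array([ 523.5, -194.5]), 'n': 34}
scene 95 G {'c': (290.0,
[... 1685 characters left out ...]
67 0.0643495  0.058     ]
w [325 318  14   5  40] [331.475 319.825] [0.81964017 0.15242967 0.058     ]
w [339 319  12   5  44] [344.88636364 320.86363636] [0.81741692 0.1788139  0.058     ]
w [353 319  20   6  78] [361.16666667 321.70512821] [0.81383869 0.21065994 0.058     ]
w [279 325  24   6  71] [291.70422535 327.02816901] [0.84783183 0.07695501 0.058     ]
w [360 328  17   6  49] [367.42857143 330.57142857] [0.83040411 0.22397163 0.058     ]
w [294 334  10   6  25] [299.08 336.76] [0.86531251 0.0941256  0.058     ]
w [371 338   9   5  21] [374.9047619  340.23809524] [0.84782494 0.2393709  0.058     ]
  return _methods._mean(a, axis=axis, dtype=dtype,
  ret = ret.dtype.type(ret / rcount)
```

```bash
sed -i 's/300<s\[i,4\]<6000\]/300<s[i,4]<6000 and .35<ray(f,*c[i],z)[0]<.8 and abs(ray(f,*c[i],z)[1])<.4]/' meas.py
python3 - <<'E'
from meas import *
for n,vs in(('top',(40,45,50,55)),('scene',(55,60,65))):
    f=dict(np.load(n+'0.npz'))
    for v in vs: print(n,v,'G',tote(f,(50,80),v))
    if n=='top': print('white',ray(f,289,248,.058)); print('beaker',ray(f,435,218,.085),'roll',ray(f,130,180,.12))
    else: print('white',ray(f,279,173,.058)); print('beaker',ray(f,101,171,.085),'roll',ray(f,460,233,.12))
E
```

```text
top 40 G {'c': (536.1, 210.0), 'size': (196.7, 64.2), 'yaw': 19.45, 'yel': array([448.7, 178.5]), 'n': 52}
top 45 G {'c': (538.3, 210.7), 'size': (191.8, 63.6), 'yaw': 19.18, 'yel': array([449.4, 180.3]), 'n': 37}
top 50 G {'c': (538.3, 210.8), 'size': (191.8, 63.5), 'yaw': 19.24, 'yel': array([449.4, 180.3]), 'n': 37}
top 55 G {'c': (538.2, 211.2), 'size': (191.8, 62.6), 'yaw': 19.18, 'yel': array([449.4, 181. ]), 'n': 33}
white [ 0.44632006 -0.01827016  0.058     ]
beaker [ 0.52692066 -0.39868514  0.085     ] roll [0.60883325 0.39345648 0.12      ]
scene 55 G {'c': (542.5, 210.7), 'size': (192.5, 63.3), 'yaw': 19.26, 'yel': array([466.9, 182. ]), 'n': 148}
scene 60 G {'c': (542.1, 211.0), 'size': (192.1, 62.5), 'yaw': 19.24, 'yel': array([466.5, 181.7]), 'n': 140}
scene 65 G {'c': (541.8, 210.9), 'size': (191.5, 62.5), 'yaw': 19.24, 'yel': array([465.9, 181.6]), 'n': 131}
white [ 0.45511884 -0.01481018  0.058     ]
beaker [ 0.54141197 -0.43475791  0.085     ] roll [0.61124238 0.39322842 0.12      ]
```

Careful with the scale: shifts go in shares of 62.5 mm and turns go in shares of 180 degrees. That gives: 10.2 degrees is 0.0567.

```bash
cat > d.py <<'E'
import sys,numpy as np
from h import r, imaging
from scipy.spatial.transform import Rotation as Ro
# target x y z yaw -> delta in tool axes (current orientation), turn
a=list(map(float,sys.argv[1:]));s=r.observe()
R=Ro.from_euler('xyz',s['orientation'],degrees=True).as_matrix()
t=-((a[3]-s['orientation'][2]+180)%360-180)
print('t',round(s['clock'],2),'pos',s['eef_pos'].round(4),'ori',s['orientation'].round(2),'q6',s['joint_positions'][5].round(1))
D=np.array(a[:3])-s['eef_pos']
print('now',(R.T@D).round(4),'turn',round(t,2),'after turn',((R@Ro.from_euler('z',t,degrees=True).as_matrix()).T@D).round(4))
E
```

>>> pendant(deltas=[0.085, 0, 0, 0, 0.0567, 0.085, 0, 0, 0, 0.0567, 0.085, 0, 0, 0, 0.0567, 0.085, 0, 0, 0, 0.0567, 0.085, 0, 0, 0, 0.0567])

```text
clock: 0.72
eef_pos: [0.1878, 0.5166, 0.2528]
orientation: [-180.0, 0.0, 108.7]
ft_force: [0.6, -0.3, 0.6]
finger_gap: 0.085
grip_force: 0.0
```

>>> pendant(deltas=[0.085, -0.864, 0.3728, 0, 0, 0.085, -0.864, 0.3728, 0, 0, 0.085, -0.864, 0.3728, 0, 0, 0.085, -0.864, 0.3728, 0, 0, 0.085, -0.864, 0.3728, 0, 0, 0.085, -0.864, 0.3728, 0, 0, 0.085, -0.864, 0.3728, 0, 0, 0.085, -0.864, 0.3728, 0, 0, 0.085, -0.864, 0.3728, 0, 0, 0.085, -0.864, 0.3728, 0, 0, 0.085, -0.864, 0.3728, 0, 0, 0.085, -0.864, 0.3728, 0, 0])

```text
clock: 2.22
eef_pos: [0.6643, -0.0062, 0.2528]
orientation: [-180.0, -0.0, 109.0]
ft_force: [0.7, 0.8, 0.2]
finger_gap: 0.0848
grip_force: 0.0
```

```bash
python3 d.py .6655 -.0045 .14 109.2
```

```text
t 2.23 pos [ 0.6643 -0.0062  0.2528] ori [-1.7996e+02 -3.0000e-02  1.0901e+02] q6 -29.1
now [0.0011 0.0017 0.1128] turn -0.19 after turn [0.0011 0.0017 0.1128]
```

Converted, 0.03 m is 0.48, 0.02 m is 0.32.

>>> pendant(deltas=[0.085, 0.0176, 0.0272, 0.32, 0, 0.085, 0, 0, 0.48, 0, 0.085, 0, 0, 0.32, 0, 0.085, 0, 0, 0, 0])

```text
clock: 2.72
eef_pos: [0.6632, -0.0029, 0.1807]
orientation: [-179.7, -0.2, 109.0]
ft_force: [0.7, -0.0, 0.8]
finger_gap: 0.085
grip_force: 0.0
```

```bash
python3 - <<'E'
from meas import *
f=grab('wrist');save(f,'w1.png');print(-f['R'].T@f['t'],f['R'].round(3),proj(f,(.6655,-.0045,.058)))
m=mask(f,(50,100,40),(80,255,255));k,l,s,c=cv2.connectedComponentsWithStats(m)
for i in range(1,k):
    if s[i,4]>100: print('g',s[i],c[i],ray(f,*c[i],.058))
E
```

```text
[0.64087786 0.06741093 0.30227776] [[ 0.945  0.326 -0.004]
 [ 0.313 -0.905  0.289]
 [ 0.091 -0.275 -0.957]] (np.float64(278.63329077908514), np.float64(212.1020592883207))
g [263 197  35  34 936] [279.7724359  213.05982906] [ 0.6666681  -0.00497846  0.058     ]
```

View pics/w1.png

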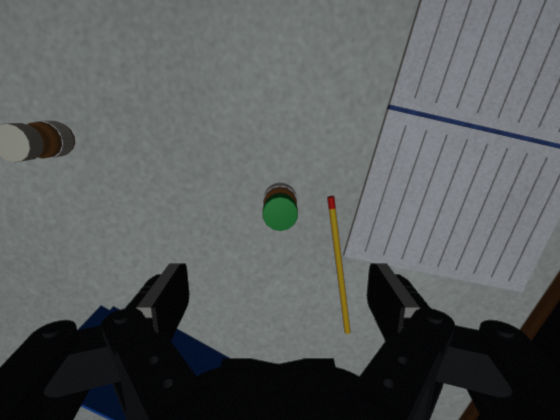

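The wrist view shows the green cap at (280, 213), centred between the open fingers. It agrees with the other cameras to 1 mm.

Converted, 0.04 m is 0.64, 0.03 m is 0.48.

```bash
python3 d.py .6662 -.005 .042 109.2
```

```text
t 2.77 pos [ 0.6641 -0.003   0.1824] ori [-1.7988e+02 -7.0000e-02  1.0901e+02] q6 -28.9
now [-0.0028  0.0016  0.1404] turn -0.19 after turn [-0.0028  0.0016  0.1404]
```

>>> pendant(deltas=[0.085, 0, 0.0432, 0.48, 0, 0.085, 0, 0, 0.64, 0, 0.085, 0, 0, 0.64, 0, 0.085, 0, 0, 0.448, 0, 0.085, 0, 0, 0, 0, 0.085, 0, 0, 0, 0], grip_force=30)

```text
clock: 3.52
eef_pos: [0.6687, -0.0024, 0.0474]
orientation: [179.8, 0.1, 109.0]
ft_force: [0.1, 0.0, 0.3]
finger_gap: 0.0848
grip_force: 0.0
```

```bash
python3 d.py .6662 -.005 .042 109.2
```

```text
t 3.52 pos [ 0.6687 -0.0024  0.0474] ori [1.7984e+02 9.0000e-02 1.0902e+02] q6 -28.8
now [-0.0017 -0.0033  0.0054] turn -0.18 after turn [-0.0017 -0.0033  0.0054]
```

Converted, 0.0054 m is 0.0864, -0.0033 m is -0.0528.

>>> pendant(deltas=[0.085, -0.0272, -0.0528, 0.0864, 0, 0.085, 0, 0, 0, 0, 0.02, 0, 0, 0, 0, 0.02, 0, 0, 0, 0, 0.02, 0, 0, 0, 0, 0.02, 0, 0, 0, 0, 0.02, 0, 0, 0, 0, 0.02, 0, 0, 0, 0], grip_force=30)

```text
clock: 4.53
eef_pos: [0.6649, -0.0048, 0.0403]
orientation: [180.0, 0.0, 109.0]
ft_force: [-1.5, 0.2, 4.0]
finger_gap: 0.03
grip_force: 29.8
```

```bash
python3 d.py .540 .211 .16 109.2
```

```text
t 4.53 pos [ 0.6649 -0.0048  0.0403] ori [1.7997e+02 2.0000e-02 1.0902e+02] q6 -29.0
now [ 0.2447 -0.0477 -0.1198] turn -0.18 after turn [ 0.2449 -0.0469 -0.1198]
```

Converted, -0.045 m is -0.72, -0.03 m is -0.48.

>>> pendant(deltas=[0.02, 0, 0, -0.48, 0, 0.02, 0, 0, -0.72, 0, 0.02, 0, 0, -0.72, 0, 0.02, 0.4896, -0.096, 0, 0, 0.02, 0.4896, -0.096, 0, 0, 0.02, 0.4896, -0.096, 0, 0, 0.02, 0.4896, -0.096, 0, 0, 0.02, 0.4896, -0.096, 0, 0, 0.02, 0.4896, -0.096, 0, 0, 0.02, 0.4896, -0.096, 0, 0, 0.02, 0.4896, -0.096, 0, 0, 0.02, 0, 0, 0, 0])

```text
clock: 6.02
eef_pos: [0.5379, 0.2126, 0.1594]
orientation: [-179.9, -0.0, 109.2]
ft_force: [0.3, -0.1, -0.1]
finger_gap: 0.0301
grip_force: 29.9
```

```bash
python3 d.py .540 .211 .12 109.2
python3 - <<'E'
from meas import *
f=grab('top');g=grab('scene');save(g,'s2.png')
for f,v,vb in((f,50,60),(g,60,80)): print(tote(f,(50,80),v),tote(f,(100,125),vb))
w=grab('wrist');save(w,'w2.png')
m=mask(w,(50,100,40),(80,255,255));k,l,s,c=cv2.connectedComponentsWithStats(m)
for i in range(1,k):
    if s[i,4]>100: print('g',s[i],c[i])
for v in (40,45,55): print('wrist',tote(w,(50,80),v))
E
```

```text
t 6.03 pos [0.5379 0.2126 0.1594] ori [-1.7992e+02 -4.0000e-02  1.0918e+02] q6 -8.7
now [-0.0022  0.0015  0.0394] turn -0.02 after turn [-0.0022  0.0015  0.0394]
{'c': (535.9, 210.0), 'size': (196.5, 63.9), 'yaw': 19.14, 'yel': array([448.9, 179.5]), 'n': 44} {'c': (609.5, -220.0), 'size': (63.9, 192.5), 'yaw': -15.97, 'yel': array([ 519. , -195.7]), 'n': 38}
{'c': (539.1, 219.8), 'size': (192.5, 81.2), 'yaw': 19.24, 'yel': array([467. , 181.6]), 'n': 146} {'c': (614.1, -218.8), 'size': (63.7, 192.3), 'yaw': -15.77, 'yel': array([ 523.5, -194.5]), 'n': 34}
g [  134   172   289    99 22245] [287.90164082 215.71998202]
g [ 240  266   76   82 4850] [277.58659794 306.91587629]
wrist {'c': (560.3, 154.4), 'size': (71.2, 79.5), 'yaw': -70.92, 'yel': array([549.8, 178.2]), 'n': 32}
wrist {'c': (560.3, 154.4), 'size': (71.1, 79.5), 'yaw': -70.92, 'yel': array([545.2, 177.8]), 'n': 18}
wrist {'c': (564.3, 143.5), 'size': (57.4, 56.7), 'yaw': 7.83, 'yel': array([534.3, 168. ]), 'n': 1}
```

View pics/w2.png

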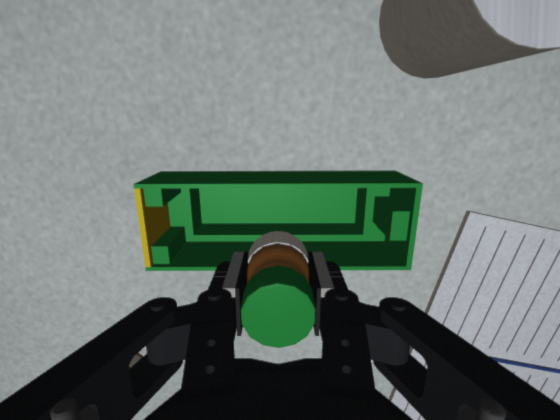

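The wrist view shows the jar held upright at (278, 307). The green tote's rim corners are at about (137,185), (420,183), (411,269) and (147,269).

```bash
python3 - <<'E'
from meas import *
w=grab('wrist')
P=np.array([ray(w,*q,.08)[:2] for q in((137,184),(420,183),(411,269),(147,269))])
print(P.round(4),P.mean(0)); d=P[1]+P[2]-P[0]-P[3];print(np.degrees(np.arctan2(d[1],d[0])),np.linalg.norm(d)/2,[np.linalg.norm(P[i]-P[(i+1)%4]) for i in range(4)])
E
```

```text
[[0.4426 0.2092]
 [0.6205 0.2713]
 [0.6432 0.2119]
 [0.462  0.1494]] [0.54207597 0.21045885]
19.128174746333002 0.18999740044175442 [np.float64(0.18839324940463095), np.float64(0.06363357031896057), np.float64(0.1916022213686545), np.float64(0.06290205305501702)]
```

Converted, 0.03 m is 0.48, -0.003 m is -0.048.

```bash
python3 d.py .5415 .2107 .0447 109.15
```

```text
t 6.22 pos [0.54   0.2103 0.1597] ori [-1.8000e+02  2.0000e-02  1.0898e+02] q6 -8.7
now [-0.      0.0016  0.115 ] turn -0.17 after turn [-0.      0.0016  0.115 ]
```

>>> pendant(deltas=[0.02, -0.048, 0.0448, 0, 0, 0.02, 0, 0, 0.48, 0, 0.02, 0, 0, 0.48, 0, 0.02, 0, 0, 0.4, 0, 0.02, 0, 0, 0.24, 0, 0.02, 0, 0, 0.16, 0, 0.02, 0, 0, 0.048, 0, 0.02, 0, 0, 0, 0, 0.02, 0, 0, 0, 0])

```text
clock: 7.35
eef_pos: [0.5437, 0.2092, 0.0477]
orientation: [179.9, 0.0, 109.0]
ft_force: [-0.1, 0.7, -0.5]
finger_gap: 0.0299
grip_force: 29.9
```

```bash
python3 d.py .5415 .2107 .0445 109.15
```

```text
t 7.35 pos [0.5437 0.2092 0.0477] ori [1.7991e+02 1.0000e-02 1.0902e+02] q6 -8.9
now [ 0.0022 -0.0016  0.0032] turn -0.13 after turn [ 0.0022 -0.0016  0.0032]
```

Converted, 0.0025 m is 0.04, -0.001 m is -0.016.

>>> pendant(deltas=[0.02, 0.016, -0.016, 0.04, 0, 0.02, 0, 0, 0.016, 0, 0.02, 0, 0, 0, 0, 0.02, 0, 0, 0, 0, 0.02, 0, 0, 0, 0])

```text
clock: 7.98
eef_pos: [0.5419, 0.2097, 0.0434]
orientation: [180.0, -0.0, 109.0]
ft_force: [0.8, 0.3, -0.8]
finger_gap: 0.0301
grip_force: 29.9
```

```bash
python3 d.py .5415 .2107 .0435 109.15
```

```text
t 7.97 pos [0.5419 0.2097 0.0434] ori [180.    -0.   109.01] q6 -8.9
now [ 0.0011 -0.0001 -0.0001] turn -0.14 after turn [ 0.0011 -0.0001 -0.0001]
```

Converted, -0.06 m is -0.96, -0.04 m is -0.64.

>>> pendant(deltas=[0.036, 0, 0, 0.008, 0, 0.036, 0, 0, 0, 0, 0.055, 0, 0, 0, 0, 0.055, 0, 0, 0, 0, 0.055, 0, 0, 0, 0, 0.055, 0, 0, -0.32, 0, 0.055, 0, 0, -0.64, 0, 0.055, 0, 0, -0.96, 0, 0.055, 0, 0, -0.64, 0, 0.055, 0, 0, 0, 0, 0.055, 0, 0, 0, 0])

```text
clock: 9.35
eef_pos: [0.5413, 0.2096, 0.2023]
orientation: [-179.9, -0.0, 109.0]
ft_force: [0.5, -0.2, -1.0]
finger_gap: 0.055
grip_force: 0.0
```

```bash
python3 - <<'E'
from meas import *
w=grab('wrist');save(w,'w3.png');print(proj(w,(.5418,.2105,.061)))
t=grab('top')
print(tote(t,(100,125),60))
E
python3 d.py .6117 -.220 .22 164.2
```

```text
(np.float64(276.9941543761859), np.float64(202.20518231557227))
{'c': (609.5, -220.0), 'size': (63.9, 192.5), 'yaw': -15.97, 'yel': array([ 519.1, -195.5]), 'n': 37}
t 9.45 pos [0.5409 0.2094 0.2013] ori [-1.7982e+02 -3.0000e-02  1.0901e+02] q6 -8.9
now [-0.4291 -0.073  -0.0187] turn -55.19 after turn [-0.185  -0.394  -0.0187]
```

View pics/w3.png

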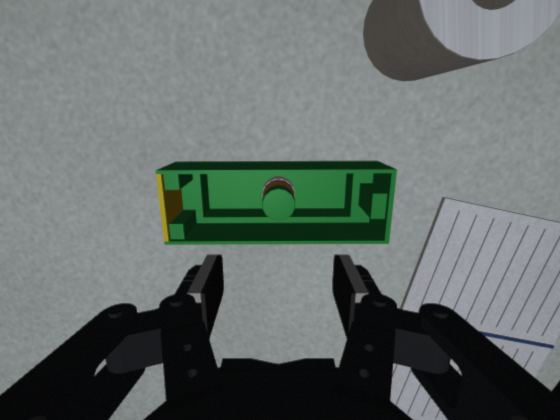

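The jar stands upright at (278, 203), exactly where the tote centre projects. Now to the blue tote.

Converted, -9.2 degrees is -0.0511.

>>> pendant(deltas=[0.085, 0, 0, 0, -0.0511, 0.085, 0, 0, 0, -0.0511, 0.085, 0, 0, 0, -0.0511, 0.085, 0, 0, 0, -0.0511, 0.085, 0, 0, 0, -0.0511, 0.085, 0, 0, 0, -0.0511])

```text
clock: 10.2
eef_pos: [0.5411, 0.2094, 0.2011]
orientation: [-179.9, -0.2, 164.5]
ft_force: [-0.1, -0.8, 0.0]
finger_gap: 0.0852
grip_force: 0.0
```

>>> pendant(deltas=[0.085, -0.3696, -0.7888, 0, 0, 0.085, -0.3696, -0.7888, 0, 0, 0.085, -0.3696, -0.7888, 0, 0, 0.085, -0.3696, -0.7888, 0, 0, 0.085, -0.3696, -0.7888, 0, 0, 0.085, -0.3696, -0.7888, 0, 0, 0.085, -0.3696, -0.7888, 0, 0, 0.085, -0.3696, -0.7888, 0, 0, 0.085, 0, 0, 0, 0, 0.085, 0, 0, 0, 0])

```text
clock: 11.45
eef_pos: [0.6116, -0.2198, 0.2011]
orientation: [179.9, -0.2, 164.2]
ft_force: [-0.3, -0.4, -0.8]
finger_gap: 0.0853
grip_force: 0.0
```

```bash
python3 d.py .6117 -.220 .15 164.2
python3 - <<'E'
from meas import *
w=grab('wrist');save(w,'w4.png')
for v in (60,80,40): print(tote(w,(100,125),v))
E
```

```text
t 11.45 pos [ 0.6116 -0.2198  0.2011] ori [179.93  -0.19 164.17] q6 -103.8
now [-0.0003 -0.0003  0.0511] turn -0.03 after turn [-0.0003 -0.0003  0.0511]
{'c': (690.2, -243.3), 'size': (44.8, 30.8), 'yaw': 74.12, 'yel': np.float64(nan), 'n': 0}
None
None
  return _methods._mean(a, axis=axis, dtype=dtype,
  ret = ret.dtype.type(ret / rcount)
```

View pics/w4.png

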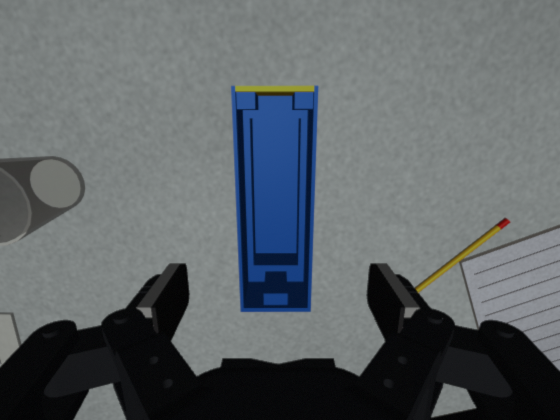

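Blue rim corners in the wrist view: (232,87), (318,87), (311,311), (240,311), with the yellow end at the top, nearer the robot.

```bash
python3 - <<'E'
from meas import *
w=grab('wrist')
P=np.array([ray(w,*q,.08)[:2] for q in((232,86),(318,86),(311,311.5),(240,311.5))])
c=P.mean(0);print(P.round(4),c); d=P[2]+P[3]-P[0]-P[1];print(np.degrees(np.arctan2(d[1],d[0])),[np.linalg.norm(P[i]-P[(i+1)%4]).round(4) for i in range(4)])
E
python3 d.py .6117 -.22 .058 164.2
```

```text
[[ 0.5121 -0.2252]
 [ 0.5293 -0.1642]
 [ 0.7151 -0.2157]
 [ 0.6973 -0.2784]] [ 0.61344204 -0.22087069]
-15.753594513121342 [np.float64(0.0633), np.float64(0.1928), np.float64(0.0651), np.float64(0.1927)]
t 11.55 pos [ 0.612  -0.2187  0.2021] ori [ 1.7995e+02 -1.1000e-01  1.6428e+02] q6 -103.8
now [-0.0003 -0.0015  0.1441] turn 0.08 after turn [-0.0003 -0.0015  0.1441]
```

Converted, 0.04 m is 0.64, -0.0016 m is -0.0256.

>>> pendant(deltas=[0.085, -0.0208, -0.0256, 0.48, 0, 0.085, 0, 0, 0.64, 0, 0.085, 0, 0, 0.56, 0, 0.085, 0, 0, 0.32, 0, 0.085, 0, 0, 0.24, 0, 0.085, 0, 0, 0, 0, 0.085, 0, 0, 0, 0, 0.085, 0, 0, 0, 0], grip_force=60)

```text
clock: 12.55
eef_pos: [0.6139, -0.2223, 0.0642]
orientation: [-180.0, 0.1, 164.2]
ft_force: [-1.0, 1.9, 0.5]
finger_gap: 0.0853
grip_force: 0.0
```

```bash
python3 d.py .6128 -.2206 .058 164.25
```

```text
t 12.55 pos [ 0.6139 -0.2223  0.0642] ori [-1.7997e+02  1.2000e-01  1.6422e+02] q6 -103.9
now [0.0016 0.0014 0.0062] turn -0.03 after turn [0.0016 0.0014 0.0062]
```

Converted, 0.005 m is 0.08, 0.001 m is 0.016.

>>> pendant(deltas=[0.085, 0.016, 0.016, 0.08, 0, 0.085, 0, 0, 0, 0, 0.085, 0, 0, 0, 0, 0.05, 0, 0, 0, 0, 0.05, 0, 0, 0, 0, 0.05, 0, 0, 0, 0, 0.05, 0, 0, 0, 0, 0.05, 0, 0, 0, 0, 0.05, 0, 0, 0, 0], grip_force=60)

```text
clock: 13.68
eef_pos: [0.6128, -0.2212, 0.0583]
orientation: [-180.0, 0.0, 164.2]
ft_force: [0.7, -2.4, 3.8]
finger_gap: 0.0634
grip_force: 66.7
```

```bash
python3 d.py .6128 -.2206 .058 164.25
```

```text
t 13.68 pos [ 0.6128 -0.2212  0.0583] ori [-1.7997e+02  5.0000e-02  1.6421e+02] q6 -103.8
now [0.0001 0.0006 0.0003] turn -0.04 after turn [0.0001 0.0006 0.0003]
```

Converted, -0.035 m is -0.56, -0.03 m is -0.48.

>>> pendant(deltas=[0.05, 0, 0, -0.16, 0, 0.05, 0, 0, -0.32, 0, 0.05, 0, 0, -0.48, 0, 0.05, 0, 0, -0.56, 0, 0.05, 0, 0, -0.56, 0, 0.05, 0, 0, -0.48, 0, 0.05, 0, 0, -0.16, 0, 0.05, 0, 0, 0, 0])

```text
clock: 14.68
eef_pos: [0.6124, -0.2205, 0.2276]
orientation: [180.0, -0.0, 164.2]
ft_force: [-0.4, 0.2, -3.3]
finger_gap: 0.0632
grip_force: 66.4
```

>>> pendant(deltas=[0.05, 0, 0, 0, 0.0278, 0.05, 0, 0, 0, 0.0444, 0.05, 0, 0, 0, 0.05, 0.05, 0, 0, 0, 0.05, 0.05, 0, 0, 0, 0.05, 0.05, 0, 0, 0, 0.05, 0.05, 0, 0, 0, 0.05, 0.05, 0, 0, 0, 0.05, 0.05, 0, 0, 0, 0.05, 0.05, 0, 0, 0, 0.05, 0.05, 0, 0, 0, 0.05, 0.05, 0, 0, 0, 0.05])

```text
clock: 16.18
eef_pos: [0.6116, -0.2202, 0.2252]
orientation: [-179.7, -0.0, 60.9]
ft_force: [1.2, 0.3, -3.1]
finger_gap: 0.0635
grip_force: 66.3
```

>>> pendant(deltas=[0.05, 0, 0, 0, 0.05, 0.05, 0, 0, 0, 0.05, 0.05, 0, 0, 0, 0.05, 0.05, 0, 0, 0, 0.05, 0.05, 0, 0, 0, 0.0333, 0.05, 0, 0, 0, 0, 0.05, 0, 0, 0, 0])

```text
clock: 17.05
eef_pos: [0.6121, -0.2205, 0.2266]
orientation: [-179.9, 0.1, 19.3]
ft_force: [-0.1, -0.3, -2.5]
finger_gap: 0.0637
grip_force: 66.3
```

```bash
python3 d.py .5415 .2107 .228 19.15
```

```text
t 17.05 pos [ 0.6121 -0.2205  0.2266] ori [-1.799e+02  8.000e-02  1.933e+01] q6 41.0
now [ 0.0761 -0.4303 -0.0007] turn 0.18 after turn [ 0.0748 -0.4305 -0.0007]
```

Converted, -0.048 m is -0.768, -0.025 m is -0.4.

>>> pendant(deltas=[0.05, 0.064, -0.4, 0, 0, 0.05, 0.136, -0.768, 0, 0, 0.05, 0.136, -0.768, 0, 0, 0.05, 0.136, -0.768, 0, 0, 0.05, 0.136, -0.768, 0, 0, 0.05, 0.136, -0.768, 0, 0, 0.05, 0.136, -0.768, 0, 0, 0.05, 0.136, -0.768, 0, 0, 0.05, 0.136, -0.768, 0, 0, 0.05, 0.0608, -0.352, 0, 0, 0.05, 0, 0, 0, 0, 0.05, 0, 0, 0, 0])

```text
clock: 18.55
eef_pos: [0.5418, 0.2111, 0.2279]
orientation: [180.0, 0.0, 19.3]
ft_force: [0.5, -1.0, -2.3]
finger_gap: 0.0633
grip_force: 67.1
```

```bash
python3 d.py .5415 .2107 .15 19.15
python3 - <<'E'
from meas import *
w=grab('wrist');save(w,'w5.png');s=grab('scene');save(s,'s5.png')
a=cv2.imread('pics/w5.png');b=cv2.imread('pics/s5.png')[130:270,300:480]
a=cv2.resize(a,(480,360)); b=cv2.resize(b,(320,249));b=cv2.copyMakeBorder(b,0,111,0,0,0)
cv2.imwrite('pics/c5.png',np.hstack([a,b]))
E
```

```text
t 18.55 pos [0.5418 0.2111 0.2279] ori [1.7998e+02 1.0000e-02 1.9280e+01] q6 81.0
now [-0.0004  0.0003  0.0779] turn 0.13 after turn [-0.0004  0.0003  0.0779]
```

View pics/c5.png

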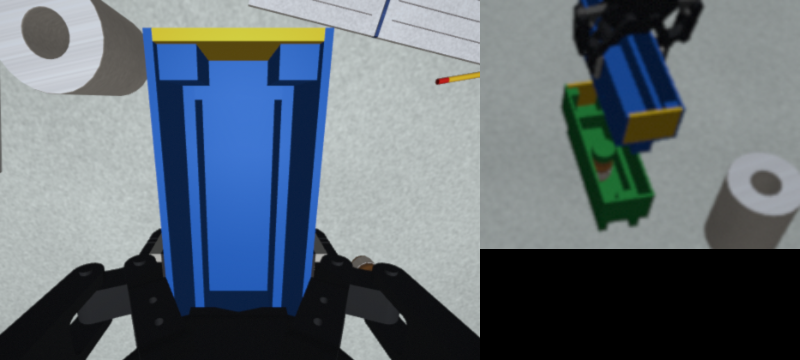

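```bash
cat > bm.py <<'E'
from meas import *
w=grab('wrist');o=r.observe();zr=o['eef_pos'][2]-.0583+.08
m=mask(w,(20,120,120),(34,255,255));k,l,s,c=cv2.connectedComponentsWithStats(m)
i=max(range(1,k),key=lambda i:s[i,4] if s[i,1]<100 else 0);print(s[i],c[i])
v,u=np.nonzero(l==i)
rect=cv2.minAreaRect(np.c_[u,v].astype('float32'));print(rect)
M=ray(w,*c[i],zr)[:2];g=np.array([.5415,.2107]);d=np.array([np.cos(np.radians(19.15)),np.sin(np.radians(19.15))]);n=np.array([-d[1],d[0]])
print('blue centre in green frame (mm), by mark:',(((M-g)@d-.094)*1e3).round(1),((M-g)@n*1e3).round(1),'tcp',((o['eef_pos'][:2]-g)@d*1e3).round(1),((o['eef_pos'][:2]-g)@n*1e3).round(1))
a=np.radians(rect[2]);x0,x1=u.min(),u.max()
L=ray(w,x0-.5,v[u==x0].mean(),zr);R=ray(w,x1+.5,v[u==x1].mean(),zr);e=(R-L)[:2];print('yellow width',np.linalg.norm(e),'yaw of edge',np.degrees(np.arctan2(e[1],e[0])),'outer rim z',zr)
E
python3 bm.py; python3 - <<'E'
from meas import *
f=grab('top');o=r.observe();zr=o['eef_pos'][2]-.0583+.08
m=mask(f,(20,120,50),(34,255,255));k,l,s,c=cv2.connectedComponentsWithStats(m)
for i in range(1,k):
    if s[i,4]>10: print(s[i],c[i],ray(f,*c[i],zr),ray(f,*c[i],.08))
f=grab('scene')
m=mask(f,(20,120,80),(34,255,255));k,l,s,c=cv2.connectedComponentsWithStats(m)
for i in range(1,k):
    if s[i,4]>10: print(s[i],c[i],ray(f,*c[i],zr),ray(f,*c[i],.08))
E
```

```text
[ 177   33  202   15 3012] [277.56673307  39.98240372]
((277.5, 40.0), (14.0, 201.0), 90.0)
blue centre in green frame (mm), by mark: 3.3 -0.9 tcp 0.7 -0.7
yellow width 0.058342225259649216 yaw of edge -71.05397396724473 outer rim z 0.2496095591813512
[283 135  45  24  90] [305.         146.25555556] [ 0.65630662 -0.04889358  0.24963848] [ 0.72321263 -0.05904683  0.08      ]
[202 241  22   8  39] [212.12820513 244.94871795] [0.4296114  0.14939843 0.24963848] [0.4491011  0.18072058 0.08      ]
[349 176  14   3  28] [355.78571429 177.10714286] [0.60756778 0.16181582 0.24963848] [0.45747579 0.1708094  0.08      ]
[384 191  29   6  78] [397.71794872 193.24358974] [0.63481449 0.24213306 0.24963848] [0.49112548 0.27000122 0.08      ]
[203 278  65  21 145] [235.31724138 287.84137931] [ 0.87928752 -0.01480642  0.24963848] [ 0.79304976 -0.04731912  0.08      ]
```

Converted, 0.02 m is 0.32, -0.002 m is -0.032, 0.1 degrees is 0.0006.

>>> pendant(deltas=[0.05, -0.032, -0.0128, 0.16, 0.0006, 0.05, 0, 0, 0.32, 0, 0.05, 0, 0, 0.32, 0, 0.05, 0, 0, 0.24, 0, 0.05, 0, 0, 0.16, 0, 0.05, 0, 0, 0.08, 0, 0.05, 0, 0, 0, 0, 0.05, 0, 0, 0, 0])

```text
clock: 19.8
eef_pos: [0.5406, 0.2113, 0.1486]
orientation: [180.0, -0.1, 19.1]
ft_force: [-0.3, 0.5, -2.7]
finger_gap: 0.0634
grip_force: 67.1
```

```bash
python3 bm.py; python3 d.py .5415 .2107 .1333 19.15
python3 - <<'E'
from meas import *
f=grab('scene');save(f,'s6.png');t=grab('top');save(t,'t6.png')
a=cv2.imread('pics/s6.png')[150:270,320:430];b=cv2.imread('pics/t6.png')[150:270,150:260]
cv2.imwrite('pics/c6.png',np.hstack([np.clip(cv2.resize(x,(400,436),interpolation=cv2.INTER_CUBIC)*g,0,255).astype('uint8') for x,g in((a,1.),(b,1.6))]))
E
```

```text
[ 177   33  202   15 3012] [277.56673307  39.98240372]
((277.5, 40.0), (14.0, 201.0), 90.0)
blue centre in green frame (mm), by mark: 2.0 0.5 tcp -0.7 0.9
yellow width 0.058377907982176215 yaw of edge -71.11489582928402 outer rim z 0.1703246535331711
t 19.85 pos [0.5406 0.2113 0.1486] ori [ 1.7999e+02 -8.0000e-02  1.9120e+01] q6 81.2
now [0.0006 0.0009 0.0153] turn -0.03 after turn [0.0006 0.0009 0.0153]
```

View pics/c6.png

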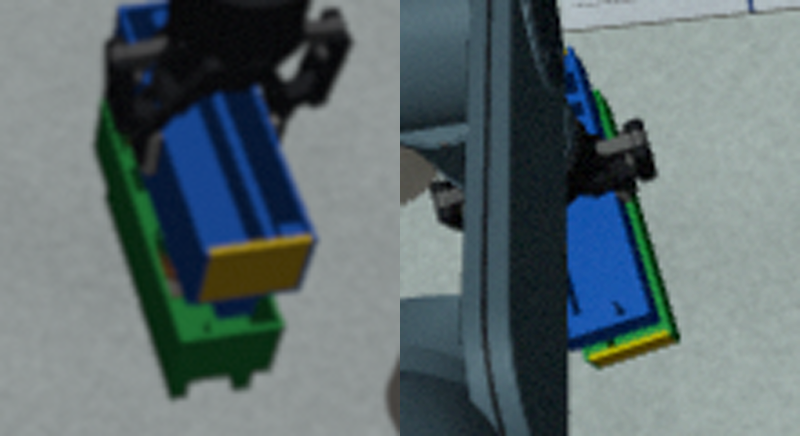

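Scene (left): blue hangs just above green, with its yellow end over green's plain end. The yellow wall's top corners are at full-frame pixels (377,217) and (406,215), and green's plain-end rim corners at (369,244) and (398,238).

```bash
python3 - <<'E'
from meas import *
d=np.array([np.cos(np.radians(19.15)),np.sin(np.radians(19.15))]);n=np.array([-d[1],d[0]])
f=grab('scene')
def q(f,u,v,z):
    p=ray(f,u,v,z)[:2]-[.5415,.2107]; return np.array([p@d,p@n])*1e3
def sub(x,y): return 320+x/3.636-.36,150+y/3.633-.36
for nm,x,y,z in(('b tl',208,245,.1703),('b tr',314,235,.1703),('b bl',200,303,.120),('b br',298,290,.120),('g tl',178,342,.08),('g tr',283,320,.08)): print(nm,q(f,*sub(x,y),z).round(1))
t=grab('top')
def sub(x,y): return 150+(x-400)/3.636-.36,150+y/3.633-.36
for nm,x,y,z in(('b',660,318,.1703),('g',678,338,.08)): print(nm,q(t,*sub(x,y),z).round(1))
E
```

```text
b tl [ 91.3 -26.6]
b tr [94.5 33. ]
b bl [ 96.  -24.7]
b br [96.8 33.2]
g tl [ 95.4 -31.7]
g tr [90.8 34. ]
b [-101.4  -35.6]
g [-102.8  -33.9]
```

>>> pendant(deltas=[0.05, -0.0112, 0.008, 0.048, 0, 0.05, 0, 0, 0.048, 0, 0.05, 0, 0, 0.032, 0, 0.05, 0, 0, 0.016, 0, 0.05, 0, 0, 0, 0, 0.05, 0, 0, 0, 0])

```text
clock: 20.8
eef_pos: [0.5397, 0.2105, 0.139]
orientation: [180.0, -0.0, 19.1]
ft_force: [0.3, 0.5, -3.5]
finger_gap: 0.0635
grip_force: 67.1
```

```bash
python3 d.py .5415 .2107 .1333 19.15
```

```text
t 20.8 pos [0.5397 0.2105 0.139 ] ori [ 1.800e+02 -1.000e-02  1.912e+01] q6 81.2
now [0.0018 0.0004 0.0057] turn -0.03 after turn [0.0018 0.0004 0.0057]
```

>>> pendant(deltas=[0.05, 0, 0, 0.032, 0, 0.05, 0, 0, 0.016, 0, 0.05, 0, 0, 0, 0, 0.05, 0, 0, 0, 0])

```text
clock: 21.3
eef_pos: [0.5396, 0.2105, 0.1359]
orientation: [-180.0, 0.0, 19.1]
ft_force: [0.3, 0.3, -2.9]
finger_gap: 0.0634
grip_force: 67.1
```

```bash
python3 d.py .5415 .2107 .1333 19.15
```

```text
t 21.3 pos [0.5396 0.2105 0.1359] ori [-180.      0.     19.11] q6 81.2
now [0.0018 0.0004 0.0026] turn -0.04 after turn [0.0018 0.0004 0.0026]
```

Converted, 0.001 m is 0.016.

>>> pendant(deltas=[0.05, 0, 0, 0.016, 0, 0.05, 0, 0, 0.016, 0, 0.05, 0, 0, 0, 0, 0.05, 0, 0, 0, 0])

```text
clock: 21.8
eef_pos: [0.5396, 0.2105, 0.1339]
orientation: [-180.0, -0.0, 19.1]
ft_force: [0.4, -0.1, -2.3]
finger_gap: 0.0635
grip_force: 67.1
```

>>> pendant(deltas=[0.05, 0, 0, 0.0112, 0, 0.05, 0, 0, 0, 0, 0.05, 0, 0, 0, 0])

```text
clock: 22.18
eef_pos: [0.5397, 0.2105, 0.1333]
orientation: [180.0, -0.0, 19.1]
ft_force: [1.2, 0.4, -2.4]
finger_gap: 0.0632
grip_force: 67.2
```

Converted, 0.0005 m is 0.008.

>>> pendant(deltas=[0.05, 0, 0, 0.008, 0, 0.05, 0, 0, 0.008, 0, 0.05, 0, 0, 0, 0, 0.05, 0, 0, 0, 0])

```text
clock: 22.68
eef_pos: [0.5397, 0.2105, 0.1332]
orientation: [180.0, -0.0, 19.1]
ft_force: [-3.3, 0.1, 5.8]
finger_gap: 0.0631
grip_force: 67.8
```

>>> pendant(deltas=[0.05, 0, 0, 0.008, 0, 0.05, 0, 0, 0, 0, 0.05, 0, 0, 0, 0])

```text
clock: 23.05
eef_pos: [0.5397, 0.2105, 0.1332]
orientation: [180.0, -0.1, 19.1]
ft_force: [-4.0, -0.8, 8.5]
finger_gap: 0.0636
grip_force: 68.1
```

It touches down at 75 mm, the ledge height. Releasing and retreating.

Converted, -0.06 m is -0.96, -0.04 m is -0.64.

>>> pendant(deltas=[0.068, 0, 0, -0.016, 0, 0.068, 0, 0, 0, 0, 0.085, 0, 0, 0, 0, 0.085, 0, 0, 0, 0, 0.085, 0, 0, 0, 0, 0.085, 0, 0, -0.32, 0, 0.085, 0, 0, -0.64, 0, 0.085, 0, 0, -0.96, 0, 0.085, 0, 0, -0.96, 0, 0.085, 0, 0, -0.32, 0, 0.085, 0, 0, 0, 0])

```text
clock: 24.42
eef_pos: [0.5403, 0.2107, 0.3347]
orientation: [180.0, -0.2, 19.1]
ft_force: [0.0, 0.3, -0.2]
finger_gap: 0.0847
grip_force: 0.0
```

>>> pendant(deltas=[0.085, -0.8, 0, 0, 0, 0.085, -0.8, 0, 0, 0, 0.085, -0.8, 0, 0, 0, 0.085, -0.64, 0, 0, 0, 0.085, 0, 0, 0, 0, 0.085, 0, 0, 0, 0])

```text
clock: 25.18
eef_pos: [0.3602, 0.1483, 0.3318]
orientation: [-180.0, 0.0, 19.1]
ft_force: [0.1, 0.4, 0.4]
finger_gap: 0.0851
grip_force: 0.0
```

```bash
python3 - <<'E'
from meas import *
f=grab('scene');t=grab('top');save(f,'s7.png');save(t,'t7.png')
for f,v in((t,60),(f,80)): print(tote(f,(100,125),v,z=.155),tote(f,(50,80),50 if v==60 else 60))
a=cv2.imread('pics/s7.png')[150:270,320:430];b=cv2.imread('pics/t7.png')[150:270,150:260]
cv2.imwrite('pics/c7.png',np.hstack([np.clip(cv2.resize(x,(400,436),interpolation=cv2.INTER_CUBIC)*g,0,255).astype('uint8') for x,g in((a,1.),(b,1.6))]))
E
```

```text
{'c': (533.7, 208.2), 'size': (207.6, 65.6), 'yaw': -159.61, 'yel': array([547.4, 208.9]), 'n': 69} None
{'c': (546.6, 204.1), 'size': (192.8, 80.9), 'yaw': -160.42, 'yel': array([630.1, 242.3]), 'n': 65} None
```

View pics/c7.png

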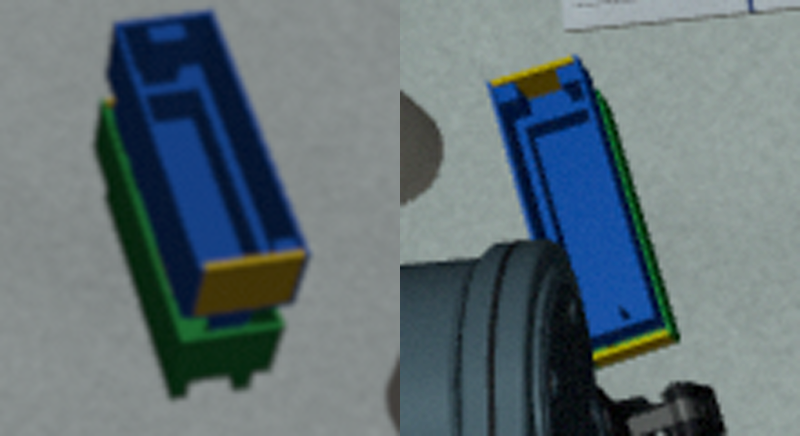

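The final view shows blue seated level inside the green rim, yellow ends opposite, and green where it was. The robot is clear, so I'm handing in.

```bash
python3 -c "
from h import r, imaging
print(r.sign_off())"
```

```text
the job is handed in; nothing more can be done
None
```

The job is handed in at about 25 s: the green-capped jar stands in the green tote, and the blue tote sits end for end on its ledges, touching down at 75 mm; the judge returned no verdict, and I did not re-measure the bystanders.

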